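Turn the spice carousel until the pepper mill faces front

TASK

Push the spice carousel round by the finger posts on its rim until the steel pepper mill stands at the front, in line with the pointer that sticks out from under the tray, then leave the carousel at rest there. Do not touch or lift the mill or the jars: they ride round on the tray and must stay standing on it, and everything else on the counter stays where it is.

Things in the scene. Friction and masses are not known exactly. Their poses are not given: they have to be found in the camera images.
- mill: steel pepper mill with a narrow waist and a small ball on top, much taller than the jars round it, the only waisted thing on the carousel; widest diameter 36 mm, height 89 mm, standing loose on the tray about 52 mm from the turning axis, between the jars; origin at the centre of its underside, z up; not to be touched
- hub (a point): point on the carousel's vertical turning axis, on the tray's floor, 22 mm above the counter. The carousel is a round wooden tray, diameter 250 mm, with a 4 mm thick lip whose top is 32 mm above the counter. Near its rim stand six upright steel finger posts, evenly spaced by 60 degrees, diameter 12 mm with a 16 mm ball on top, on a circle of radius 112 mm about the axis, ball tops 86 mm above the counter
- post0 (a point): centre of the ball on top of one of the six finger posts, 78 mm above the counter; it turns with the tray, and the other five follow at steps of 60 degrees about the axis
- carousel (a joint): turn of the tray in rad, growing counter-clockwise as seen from above; it may turn freely either way (more than a full turn), with a stiff bearing (about 0.12 N m, so about 1 N at a post) that stops it within a few degrees when it is no longer pushed
- front_mark: fixed flat black plastic pointer on the counter that marks the carousel's front, 24 mm wide, sticking out from under the tray roughly towards the robot, with a small upright stud (10 mm square, top 18 mm above the counter) 150 mm from the axis; origin on the carousel's turning axis at counter height; its own -x axis runs along the pointer, from the turning axis outwards to its tip; z up
- pointer_tip (a point): tip of the front pointer, 178 mm from the turning axis, 6 mm above the counter
- jar_a: glass jar with a steel screw lid, diameter 42 mm, height 58 mm, standing loose on the tray; origin at the centre of its underside; not to be touched
- jar_b: glass jar with a steel screw lid, diameter 42 mm, height 58 mm, standing loose on the tray; origin at the centre of its underside; not to be touched
- jar_c: glass jar with a steel screw lid, diameter 40 mm, height 50 mm, standing loose on the tray; origin at the centre of its underside; not to be touched
- jar_d: glass jar with a steel screw lid, diameter 42 mm, height 58 mm, standing loose on the tray; origin at the centre of its underside; not to be touched
- brush: silicone pastry brush lying flat on the counter, 215 mm long, 34 mm wide, 18 mm high; origin under the handle's front half, x towards the bristles; a bystander
- salt_bowl: terracotta salt bowl, rim diameter 90 mm, 40 mm high; origin at the centre of its underside; a bystander
- mug: ceramic mug, diameter 80 mm, 85 mm high, handle on its +y side; origin at the centre of its underside; a bystander
- loose_jar: larger glass jar with a steel lid on the counter, diameter 64 mm, 90 mm high; origin at the centre of its underside; a bystander

How it is judged:
At the end, for the whole second after the job is handed in: The mill's centre is within 12 mm of the pointer's line (measured sideways), on the pointer's side of the turning axis and at least 30 mm from it; the tray is at rest; the mill and the four jars stand upright on the tray (y of mill in the frame of front_mark between -0.012 and 0.012 m and x of mill in the frame of front_mark below -0.03 m and velocity of joint carousel between -0.05 and 0.05 rad/s and angle between each of mill, jar_a, jar_b, jar_c, jar_d's own z axis and vertical below 0.15 rad and height (world z) of mill between 0.018 and 0.027 m and horizontal distance between each of mill, jar_a, jar_b, jar_c, jar_d and hub below 0.1 m and height (world z) of jar_a between 0.018 and 0.027 m and height (world z) of jar_b between 0.018 and 0.027 m and height (world z) of jar_c between 0.018 and 0.027 m and height (world z) of jar_d between 0.018 and 0.027 m); the robot touches nothing.
It fails at once if the mill or a jar on the carousel is touched by the robot (contact force between any of the arm, the fingers and mill above 0.5 N or contact force between any of the arm, the fingers and jar_a above 0.5 N or contact force between any of the arm, the fingers and jar_b above 0.5 N or contact force between any of the arm, the fingers and jar_c above 0.5 N or contact force between any of the arm, the fingers and jar_d above 0.5 N).
It fails at once if the mill or a jar on the carousel is lifted, or tipped over (height (world z) of any of mill, jar_a, jar_b, jar_c, jar_d above 0.034 m or angle between any of mill, jar_a, jar_b, jar_c, jar_d's own z axis and vertical above 0.4 rad).
It fails at once if something standing on the counter beside the carousel is moved by more than 25 mm (distance of any of brush, salt_bowl, mug, loose_jar from where it was at the start of the episode above 0.025 m).
It also fails if it takes over 51 s, if anything falls off the work surface, if the arm or the gripper's body presses on something with over 40 N, if the wrist force passes 120 N, or if a joint passes its speed limit or range.

ROBOT

A 6-joint arm with a two-finger parallel gripper is mounted at the origin on the work surface. World frame = base frame: x ahead of the robot, y to its left, z up, the work surface at z = 0. Lengths are in m, angles in rad, forces in N, time in s.
With the tool pointing down it reaches from about 0.35 to 0.85 m from the base axis. Payload 8.1 kg.
Tool frame: the origin (TCP) lies on the mounting face of the last link; the fingertips stand 173 mm ahead of it and the grasp point (between the pads) lies 155 mm ahead of it; y points along the fingers, x is the direction in which the jaws open and shut, and the axes are right-handed (so a half turn about y gives the same grasp; the last joint's range is limited). The gripper opens to 85 mm and grips with 20 to 120 N. Pads are 22 mm wide; open, the fingers measure 114 mm over their backs; the gripper's body (76 mm by 85 mm) begins 54 mm behind the grasp point. The pads swing forward as they close: fully open they stand 13 mm farther back than shut.
Start: joints at [-0.085, 0.13, 1.488, -0, 1.523, -0.085], TCP at [0.6, 0, 0.405] pointing down, gripper open.
Joint ranges: [-2.96, 2.96], [-0.89, 2.26], [0.02, 2.5], [-1.34, 4.48], [0, 2.73], [-2.66, 2.66]. Speed limits (rad/s): [2.39, 2.39, 2.79, 3.14, 3.14, 3.14].

INTERFACE

Orientations are given as a unit quaternion [w, x, y, z].
In Python, from cell import observe, imaging, bot gives the robot as it stands.
- The arm moves only by the tool carry_out, never from a script. Its argument "moves" is a list of rows, each a list of 3 entries, a list of its own where there are three numbers: the turn, a rotation vector about the tool's x, y, z in degrees, then the shift along the tool's x, y, z in mm, then the closure, from 0 (fully open) to 1 (shut). In form: [[[wx, wy, wz], [dx, dy, dz], jaw], ...]. A call has 1 to 5 rows; each row is the pose to reach, as a shift and turn from the pose commanded when the call began, along the tool's axes at that moment; what a row does not reach only later rows make up. A row lasts 1/10 s, in which the tool goes at most 50 mm and 8.59 degrees, less where a joint would pass 70% of its speed; a pose out of reach is approached as far as the arm can. A call with a gripper value outside its range is refused whole. The fingers move at their own pace and stop on an object; "newtons" is the grip in N (left out, the last holds). Time passes only in rows, so rows that repeat a pose let the fingers close. It gives the time, the measured TCP pose, the force and the opening at its end, in the units of the state.
- observe(): the state, without advancing time (a new reading comes with each control period).
- imaging.get_image(name): name is "scene" or "side" or "wrist"; returns a dict with "image" (400x640x3 uint8, red, green, blue), "K" (3x3 intrinsics, pixels), "R" (3x3) and "t" (3): a world point X has camera coordinates R X + t. Camera axes: x right, y down, z forward; pixel columns grow to the right and rows downward; lengths in m; the calibration is good to about 2 mm. A picture is of the moment at which its call begins. There is no depth.
- bot.finish_job(): hands the job in, once; it reports no verdict.
Trained networks look in a picture, given as the dict that the camera call returned (one of the last four; its "shot" number tells which), for a name from the list of things; names that differ only in an ending like _2 or _b are one class to them, and where a whole thing is asked for, a point or a joint stands for the part that bears it (a point fixed in the world has none). Each returns a list of dicts, best first, with "conf" (0 to 1); they miss things now and then, are a little off and sometimes report something else, mostly with a low value. They report only what shows in the picture. A call takes as long as a camera call.
- imaging.recognise(picture, query): "box" ([left, top, width, height] in pixels, round what is visible of it).
The state is a dict: "clock": time; "joint_pos": joint angles; "qd": joint speeds; "joint_efforts": joint torques, N m; "tool_pos": TCP position; "eef_rot": TCP orientation; "contact_force": force on the tool from outside, world axes, zero at the start; "torque": the same for the moment, N m; "finger_gap": opening from 0.0 (shut) to 1.0 (fully open).
Only numpy, scipy, OpenCV 4.12 (cv2) and the standard library are available. Lean on these libraries where they do the work, as an engineer would, in place of code of your own. Each camera call takes 0.05 s, during which the arm holds its last target. There are 200 camera calls.

## Working session

There is one attempt and no reset: what is moved stays moved. The work goes in short steps, Python scripts to look and compute and a tool call to move; the robot and the scene stay as the last step left them, time stands still between calls to the robot, and variables do not carry over. Pictures are saved under pics/ and viewed, about 8 in all and at most 12, crops included, and the job is handed in when it is done.

Besides the shell and the picture viewer there is one more tool, called in YAML: its name, and indented under it one key for each argument. carry_out: Moves the arm, as the interface text tells. Its arguments: {"type":"object","properties":{"moves":{"type":"array"},"newtons":{"type":"number"}},"required":["moves"]}

```bash
mkdir -p pics; python3 - <<'E'
from cell import observe, imaging, bot
import cv2,numpy as np
s=observe();print(s["clock"],s["tool_pos"],s["eef_rot"])
for n in("scene","side"):
    p=imaging.get_image(n);cv2.imwrite(f"pics/{n}0.png",p["image"][:,:,::-1])
    print(n,p["K"].tolist(),p["R"].tolist(),p["t"].tolist())
    for q in("mill","hub","post0","front_mark","jar_a","mug","salt_bowl","loose_jar","brush"):
        print(q,[(np.round(d["box"]).tolist(),round(d["conf"],2)) for d in imaging.recognise(p,q)][:6])
E
```

```text
0.0 [5.99767228e-01 3.35133536e-05 4.03645177e-01] [ 7.07151178e-01 -7.07061779e-01  6.45250362e-04  6.60032386e-04]
scene [[476.48114364430063, 0.0, 321.97113711425055], [0.0, 476.48114364430063, 206.6585183220663], [0.0, 0.0, 1.0]] [[0.3001187971286517, 0.9538323083671654, -0.011516732393177614], [0.5641398831039733, -0.18721367311570306, -0.8041748770571996], [-0.7692040690879673, 0.23485094871746104, -0.5942811893245673]] [-0.1546628999101924, -0.23845251844914506, 1.6339635037475568]
mill [([351.0, 213.0, 16.0, 34.0], 0.64)]
hub [([286.0, 193.0, 102.0, 76.0], 0.73), ([322.0, 226.0, 19.0, 28.0], 0.39)]
post0 [([285.0, 191.0, 102.0, 82.0], 0.94)]
front_mark []
jar_a [([326.0, 227.0, 16.0, 26.0], 0.89), ([341.0, 203.0, 19.0, 25.0], 0.7), ([319.0, 198.0, 19.0, 29.0], 0.59)]
mug [([411.0, 140.0, 40.0, 40.0], 0.83)]
salt_bowl [([173.0, 281.0, 44.0, 37.0], 0.55)]
loose_jar [([479.0, 192.0, 29.0, 41.0], 0.65)]
brush [([478.0, 186.0, 29.0, 48.0], 0.6)]
side [[432.7969744060604, 0.0, 323.88027000989683], [0.0, 432.7969744060604, 197.02268630322232], [0.0, 0.0, 1.0]] [[-0.9824188389804757, -0.1860926193743797, -0.014925207892581888], [-0.09937513776580972, 0.5889465499312928, -0.802038991145726], [0.15804368639803648, -0.7864550199079473, -0.5970851654925867]] [0.5502371313275036, 0.09006733069580948, 1.124176220424465]
mill [([295.0, 189.0, 14.0, 32.0], 0.61)]
hub [([269.0, 171.0, 94.0, 72.0], 0.82)]
post0 [([272.0, 168.0, 91.0, 69.0], 0.64)]
front_mark [([358.0, 217.0, 27.0, 6.0], 0.51)]
jar_a [([326.0, 189.0, 17.0, 26.0], 0.78), ([313.0, 177.0, 19.0, 23.0], 0.69), ([312.0, 196.0, 20.0, 27.0], 0.68), ([298.0, 180.0, 11.0, 24.0], 0.62)]
mug [([365.0, 299.0, 58.0, 62.0], 0.65)]
salt_bowl [([289.0, 131.0, 27.0, 18.0], 0.71)]
loose_jar [([229.0, 286.0, 38.0, 57.0], 0.73)]
brush [([341.0, 141.0, 60.0, 7.0], 0.54)]
```

```bash
python3 - <<'E'
from cell import observe, imaging, bot
import cv2,numpy as np
a=cv2.imread("pics/scene0.png")[150:320,200:440];b=cv2.imread("pics/side0.png")[120:290,220:420]
cv2.imwrite("pics/a.png",np.hstack([cv2.resize(a,None,fx=3.3,fy=3.3,interpolation=2)]));cv2.imwrite("pics/b.png",cv2.resize(b,None,fx=3.5,fy=3.5,interpolation=2))
p=imaging.get_image("wrist");cv2.imwrite("pics/w.png",p["image"][:,:,::-1])
print(p["K"].tolist(),p["R"].tolist(),p["t"].tolist())
for q in("mill","hub","post0","front_mark","jar_a"):
        print(q,[(np.round(d["box"]).tolist(),round(d["conf"],2)) for d in imaging.recognise(p,q)][:6])
E
```

```text
[[301.8521783094283, 0.0, 317.1628950755778], [0.0, 301.8521783094283, 194.72448964113013], [0.0, 0.0, 1.0]] [[0.9999990515908032, -0.0001590426409820941, 0.00136803615973948], [-0.0005983582300154117, -0.9448366729192254, 0.32754130041013013], [0.0012404777001535042, -0.32754180834264335, -0.9448358719919077]] [-0.6007713155686678, -0.04232659326996915, 0.38076917316865677]
mill [([317.0, 104.0, 36.0, 36.0], 0.57)]
hub [([181.0, 24.0, 232.0, 239.0], 0.58)]
post0 [([184.0, 31.0, 234.0, 231.0], 0.71)]
front_mark [([156.0, 126.0, 33.0, 26.0], 0.72), ([225.0, 134.0, 48.0, 50.0], 0.28)]
jar_a [([271.0, 175.0, 36.0, 45.0], 0.97), ([248.0, 90.0, 50.0, 41.0], 0.78), ([226.0, 133.0, 46.0, 49.0], 0.74), ([320.0, 151.0, 42.0, 49.0], 0.7)]
```

View pics/a.png

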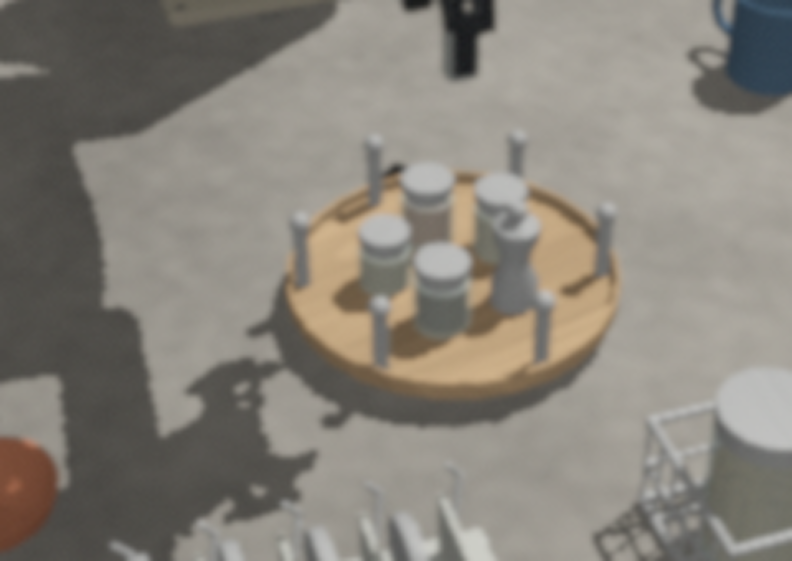

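View pics/b.png

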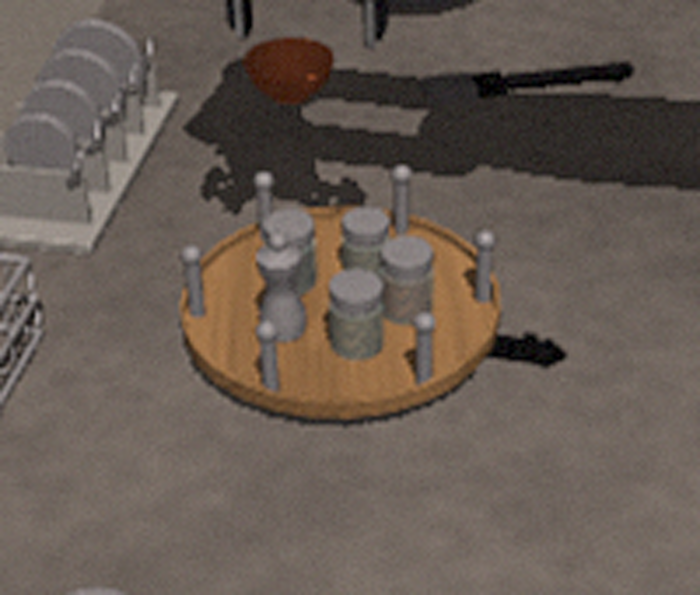

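View pics/w.png

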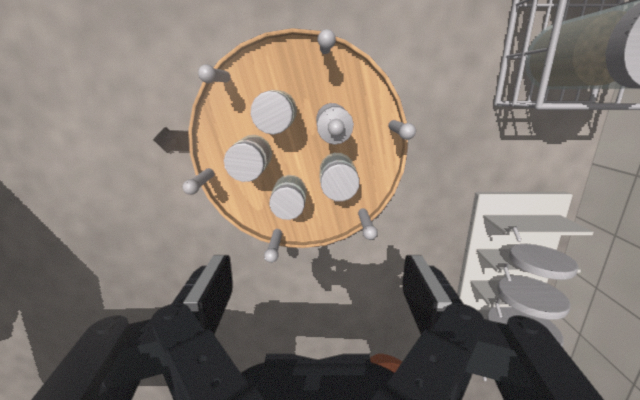

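The wrist view shows the tray with post balls at (326,38), (207,73), (190,186), (271,255), (370,231) and (408,130). The mill's ball is at (336,127) and the pointer tip at (154,140). The pointer aims at −x, and the mill is on the far side.

```bash
cat >h.py <<'E'
import numpy as np
from scipy.optimize import least_squares
def ray(p,uv,z):
    K,R,t=(np.array(p[k]) for k in "KRt")
    d=R.T@np.linalg.inv(K)@np.array([*uv,1.]); c=-R.T@t
    return (c+d*(z-c[2])/d[2])[:2]
def fit(p,uvs,z=.078):
    P=np.array([ray(p,u,z) for u in uvs])
    # posts: centre + phase, radius .112
    def f(v):
        a=np.arctan2(P[:,1]-v[1],P[:,0]-v[0]); k=np.round((a-v[2])/(np.pi/3))
        th=v[2]+k*np.pi/3
        return (P-np.c_[v[0]+.112*np.cos(th),v[1]+.112*np.sin(th)]).ravel()
    m=P.mean(0); best=min((least_squares(f,[*m,q]) for q in (0,.25,.5,.75)),key=lambda s:s.cost)
    return best.x,np.abs(best.fun).max(),P
E
python3 - <<'E'
from h import *; from cell import imaging
p=imaging.get_image("wrist")
v,e,P=fit(p,[(326,38),(207,73),(190,186),(271,255),(370,231),(408,130)])
c=v[:2];print(v,np.degrees(v[2]),e);print(P.round(3))
pol=lambda q:(np.hypot(*(q-c)).round(4),np.degrees(np.arctan2(*(q-c)[::-1])).round(1))
tip=ray(p,(154,140),.006);print("tip",tip,pol(tip))
print("mill ball",ray(p,(336,127),.085),pol(ray(p,(336,127),.085)))
for u in [(272,112),(246,160),(288,199),(340,180)]: print("jar",ray(p,u,.058).round(3),pol(ray(p,u,.058)))
for q in P: print(pol(q))
s=imaging.get_image("side")
tip2=ray(s,(220+566/3.5,120+353/3.5),.006);print("side tip",tip2,pol(tip2))
m2=ray(s,(220+277/3.5,120+240/3.5),.085);print(m2,pol(m2))
for n,q in (("side",(316+.5,150)),("side",(394,360))):print(n,ray(s,q,0))
for q in("mug","loose_jar"):
  b=imaging.recognise(s,q)[0]["box"];print(q,ray(s,(b[0]+b[2]/2,b[1]+b[3]*.8),0))
b=imaging.recognise(s,"brush")[0]["box"];print([ray(s,(x,b[1]+4),0) for x in (b[0],b[0]+b[2])])
b=imaging.recognise(s,"salt_bowl")[0]["box"];print(ray(s,(b[0]+b[2]/2,b[1]+b[3]*.8),0))
E
```

```text
[0.57904422 0.01962476 0.25587291] 14.660437642121511 0.0011890474008663388
[[ 0.608  0.128]
 [ 0.5    0.099]
 [ 0.47  -0.009]
 [ 0.549 -0.089]
 [ 0.658 -0.06 ]
 [ 0.689  0.048]]
tip [0.4025857 0.0273786] (np.float64(0.1766), np.float64(177.5))
mill ball [0.61839757 0.05178114] (np.float64(0.0508), np.float64(39.3))
jar [0.555 0.064] (np.float64(0.0502), np.float64(118.7))
jar [0.525 0.014] (np.float64(0.0545), np.float64(-174.3))
jar [ 0.568 -0.03 ] (np.float64(0.0509), np.float64(-102.3))
jar [ 0.626 -0.008] (np.float64(0.0542), np.float64(-30.8))
(np.float64(0.1123), np.float64(74.8))
(np.float64(0.1121), np.float64(134.7))
(np.float64(0.1127), np.float64(-165.5))
(np.float64(0.113), np.float64(-105.4))
(np.float64(0.112), np.float64(-45.2))
(np.float64(0.1132), np.float64(14.6))
side tip [0.39652718 0.03054611] (np.float64(0.1828), np.float64(176.6))
[0.62003782 0.0293729 ] (np.float64(0.0421), np.float64(13.4))
side [ 0.64555329 -0.31606828]
side [0.33970684 0.43750623]
mug [0.34026172 0.41114686]Traceback (most recent call last):
  File "<stdin>", line 15, in <module>
IndexError: list index out of range
```

```bash
python3 - <<'E'
from h import *; from cell import imaging
c=np.array([.579,.0196])
s=imaging.get_image("side");w=imaging.get_image("wrist");sc=imaging.get_image("scene")
def pr(p,X):
    x=p["K"]@(p["R"]@np.array(X)+p["t"]);return x[:2]/x[2]
for n,X in (("ball74",(.608,.128,.078)),("ball134",(.5,.099,.078)),("ball14",(.689,.048,.078)),("mill",(.6184,.0518,.107)),("millbase",(.6184,.0518,.022)),("tip",(.4026,.0274,.006))):
    u=pr(s,X);v=pr(sc,X);print(n,((u-[220,120])*3.5).round(),((v-[200,150])*3.3).round(),pr(w,X).round())
m=ray(w,(336,127),.107);print(m,np.hypot(*(m-c)),np.degrees(np.arctan2(*(m-c)[::-1])))
E
```

```text
ball74 [262. 330.] [606. 211.] [325.  38.]
ball134 [419. 320.] [517. 139.] [207.  73.]
ball14 [183. 253.] [545. 302.] [408. 130.]
mill [271. 233.] [515. 208.] [338. 130.]
millbase [276. 323.] [511. 300.] [333. 121.]
tip [558. 350.] [393. 162.] [154. 140.]
[0.61702039 0.05427792] 0.051459773061951763 42.36754748786503
```

carry_out:
  moves:
    - [[0, 8.5, 0], [-26, 12, -2], 0.58]
    - [[0, 17, 0], [-52, 24, -4], 0.58]
    - [[0, 25.5, 0], [-78, 36, -5], 0.58]
    - [[0, 34, 0], [-104, 48, -7], 0.58]
    - [[0, 42.5, 0], [-129, 60, -9], 0.58]

```text
clock: 2.15
tool_pos: [0.4699, -0.009, 0.3442]
eef_rot: [0.658, -0.658, 0.258, -0.258]
contact_force: [0.2, -0.3, 0.2]
finger_gap: 0.416
```

carry_out:
  moves:
    - [[0, 8.2, 0], [0, 11, 0], 0.58]
    - [[0, 16.4, 0], [0, 22, 0], 0.58]
    - [[0, 24.6, 0], [0, 33, 0], 0.58]
    - [[0, 32.8, 0], [0, 44, 0], 0.58]
    - [[0, 32.8, 0], [0, 44, 0], 0.58]

```text
clock: 2.65
tool_pos: [0.4703, -0.0089, 0.2992]
eef_rot: [-0.559, 0.56, -0.433, 0.432]
contact_force: [-1.2, -0.2, -0.1]
finger_gap: 0.42
```

```bash
python3 - <<'E'
from cell import observe, imaging
import cv2,numpy as np
from scipy.spatial.transform import Rotation as R
s=observe();q=s["eef_rot"];print(s["clock"],s["tool_pos"],s["finger_gap"],s["contact_force"]);print(R.from_quat([*q[1:],q[0]]).as_matrix().round(3))
w=imaging.get_image("wrist");b=imaging.get_image("side")
b=b["image"][120:290,220:420]
cv2.imwrite("pics/c.png",np.vstack([w["image"],cv2.resize(b,(640,200))])[:,:,::-1])
E
```

```text
2.65 [ 0.47026947 -0.0089132   0.29915228] 0.41951261347553676 [-1.15472178 -0.17351116 -0.05182455]
[[ 0.251 -0.003  0.968]
 [-0.968  0.     0.251]
 [-0.001 -1.    -0.003]]
```

View pics/c.png

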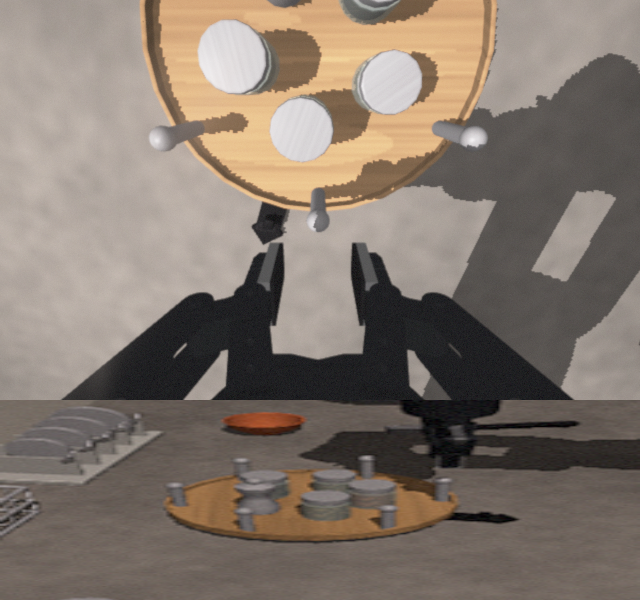

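The post ball (319,222) sits midway between the pads, so I descend over it.

carry_out:
  moves:
    - [[0, 0, 0], [0, 25, 0], 0.58]
    - [[0, 0, 0], [0, 50, 0], 0.58]
    - [[0, 0, 0], [0, 70, 0], 0.58]
    - [[0, 0, 0], [0, 79, 0], 0.58]
    - [[0, 0, 0], [0, 79, 0], 0.58]

```text
clock: 3.25
tool_pos: [0.4707, -0.0089, 0.2211]
eef_rot: [-0.56, 0.561, -0.432, 0.431]
contact_force: [0.1, -0.6, -0.0]
finger_gap: 0.422
```

```bash
python3 - <<'E'
from cell import observe, imaging
import cv2,numpy as np
s=observe();print(s["clock"],s["tool_pos"],s["contact_force"])
w=imaging.get_image("wrist");cv2.imwrite("pics/d.png",w["image"][:,:,::-1])
# circular steps in tool frame: tool x tangential (CCW), tool z radial inward
for st in (2,4):
  for k in range(1,6):
    a=np.radians(st*k);print(st,k,-st*k,round(112*np.sin(a),1),round(112*(1-np.cos(a)),1))
E
```

```text
3.25 [ 0.47068739 -0.00891925  0.22108269] [ 0.09072469 -0.57665596 -0.00990719]
2 1 -2 3.9 0.1
2 2 -4 7.8 0.3
2 3 -6 11.7 0.6
2 4 -8 15.6 1.1
2 5 -10 19.4 1.7
4 1 -4 7.8 0.3
4 2 -8 15.6 1.1
4 3 -12 23.3 2.4
4 4 -16 30.9 4.3
4 5 -20 38.3 6.8
```

View pics/d.png

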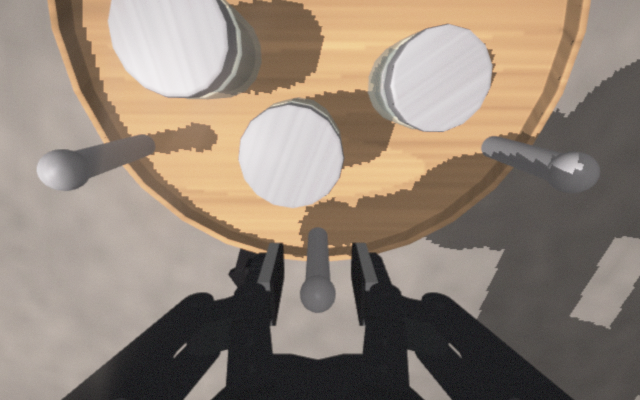

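The post stands between the pads with clearance from the jar. I start the push slowly.

carry_out:
  moves:
    - [[0, -2, 0], [3.9, 0, 0.1], 0.58]
    - [[0, -4, 0], [7.8, 0, 0.3], 0.58]
    - [[0, -6, 0], [11.7, 0, 0.6], 0.58]
    - [[0, -8, 0], [15.6, 0, 1.1], 0.58]
    - [[0, -10, 0], [19.4, 0, 1.7], 0.58]

```text
clock: 3.8
tool_pos: [0.4786, -0.0275, 0.2237]
eef_rot: [0.596, -0.595, 0.38, -0.382]
contact_force: [0.1, 1.6, 0.1]
finger_gap: 0.423
```

carry_out:
  moves:
    - [[0, -4, 0], [7.8, 0, 0.3], 0.58]
    - [[0, -8, 0], [15.6, 0, 1.1], 0.58]
    - [[0, -12, 0], [23.3, 0, 2.4], 0.58]
    - [[0, -16, 0], [30.9, 0, 4.3], 0.58]
    - [[0, -20, 0], [38.3, 0, 6.8], 0.58]

```text
clock: 4.3
tool_pos: [0.5008, -0.0596, 0.2237]
eef_rot: [0.653, -0.653, 0.27, -0.272]
contact_force: [-1.1, 1.3, -0.5]
finger_gap: 0.42
```

```bash
python3 - <<'E'
from cell import observe, imaging
import cv2,numpy as np
s=observe();t=s["tool_pos"];c=np.array([.579,.0196]);d=t[:2]-c
print(s["clock"],t,np.hypot(*d),np.degrees(np.arctan2(d[1],d[0])),s["contact_force"])
w=imaging.get_image("wrist");cv2.imwrite("pics/e.png",w["image"][:,:,::-1])
E
```

```text
4.3 [ 0.50082028 -0.05958615  0.22369223] 0.1112767540103636 -134.63357127928006 [-1.10313051  1.25111835 -0.54409771]
```

View pics/e.png

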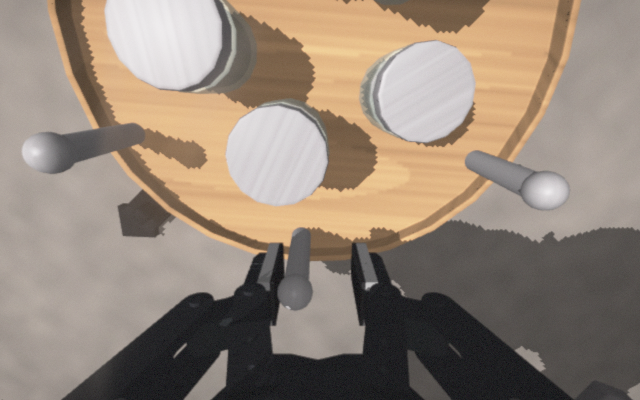

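The post rests on the trailing pad and the tray follows, so I continue.

carry_out:
  moves:
    - [[0, -4, 0], [7.8, 0, 0.3], 0.58]
    - [[0, -8, 0], [15.6, 0, 1.1], 0.58]
    - [[0, -12, 0], [23.3, 0, 2.4], 0.58]
    - [[0, -16, 0], [30.9, 0, 4.3], 0.58]
    - [[0, -20, 0], [38.3, 0, 6.8], 0.58]

```text
clock: 4.85
tool_pos: [0.5323, -0.0818, 0.2233]
eef_rot: [0.69, -0.69, 0.153, -0.155]
contact_force: [-0.6, 1.6, 0.8]
finger_gap: 0.421
```

carry_out:
  moves:
    - [[0, -4, 0], [7.8, 0, 0.3], 0.58]
    - [[0, -8, 0], [15.6, 0, 1.1], 0.58]
    - [[0, -12, 0], [23.3, 0, 2.4], 0.58]
    - [[0, -16, 0], [30.9, 0, 4.3], 0.58]
    - [[0, -20, 0], [38.3, 0, 6.8], 0.58]

```text
clock: 5.35
tool_pos: [0.5698, -0.0919, 0.2232]
eef_rot: [-0.706, 0.706, -0.031, 0.032]
contact_force: [-0.7, 0.9, -0.2]
finger_gap: 0.421
```

```bash
cat >st.py <<'E'
from cell import observe
import numpy as np
s=observe();t=s["tool_pos"];c=np.array([.579,.0196]);d=t[:2]-c
print(s["clock"],t,np.hypot(*d),np.degrees(np.arctan2(d[1],d[0])),s["contact_force"],s["joint_pos"])
E
python3 st.py
```

```text
5.35 [ 0.5698142  -0.09193989  0.22322327] 0.11191749351550129 -94.70793264144645 [-0.69626619  0.88497492 -0.1713614 ] [-2.48841894e-01  2.29037562e-01  1.72270569e+00  1.51055386e-04
  1.18838684e+00 -1.58619073e-01]
```

carry_out:
  moves:
    - [[0, -4, 0], [7.8, 0, 0.3], 0.58]
    - [[0, -8, 0], [15.6, 0, 1.1], 0.58]
    - [[0, -12, 0], [23.3, 0, 2.4], 0.58]
    - [[0, -16, 0], [30.9, 0, 4.3], 0.58]
    - [[0, -20, 0], [38.3, 0, 6.8], 0.58]

```text
clock: 5.85
tool_pos: [0.6085, -0.0886, 0.2232]
eef_rot: [-0.701, 0.701, 0.092, -0.091]
contact_force: [-1.4, 1.1, -0.1]
finger_gap: 0.418
```

carry_out:
  moves:
    - [[0, -4, 0], [7.8, 0, 0.3], 0.58]
    - [[0, -8, 0], [15.6, 0, 1.1], 0.58]
    - [[0, -12, 0], [23.3, 0, 2.4], 0.58]
    - [[0, -16, 0], [30.9, 0, 4.3], 0.58]
    - [[0, -20, 0], [38.3, 0, 6.8], 0.58]

```text
clock: 6.35
tool_pos: [0.6438, -0.0723, 0.2232]
eef_rot: [-0.674, 0.675, 0.212, -0.211]
contact_force: [-1.7, -0.4, 0.0]
finger_gap: 0.422
```

carry_out:
  moves:
    - [[0, -4, 0], [7.8, 0, 0.3], 0.58]
    - [[0, -8, 0], [15.6, 0, 1.1], 0.58]
    - [[0, -12, 0], [23.3, 0, 2.4], 0.58]
    - [[0, -16, 0], [30.9, 0, 4.3], 0.58]
    - [[0, -20, 0], [38.3, 0, 6.8], 0.58]

```text
clock: 6.85
tool_pos: [0.6713, -0.0448, 0.2232]
eef_rot: [-0.627, 0.628, 0.326, -0.325]
contact_force: [-1.1, -1.2, -0.7]
finger_gap: 0.418
```

carry_out:
  moves:
    - [[0, -3, 0], [5.9, 0, 0.2], 0.58]
    - [[0, -5, 0], [9.8, 0, 0.4], 0.58]
    - [[0, -7, 0], [13.6, 0, 0.8], 0.58]
    - [[0, -8, 0], [15.6, 0, 1.1], 0.58]
    - [[0, -8, 0], [15.6, 0, 1.1], 0.58]

```text
clock: 7.35
tool_pos: [0.6791, -0.0315, 0.2221]
eef_rot: [-0.604, 0.604, 0.368, -0.368]
contact_force: [-0.1, 0.2, -0.9]
finger_gap: 0.416
```

```bash
python3 st.py; python3 - <<'E'
from cell import imaging
import cv2,numpy as np
w=imaging.get_image("wrist")["image"];a=imaging.get_image("side")["image"][120:290,220:420];b=imaging.get_image("scene")["image"][150:320,220:420]
cv2.imwrite("pics/f.png",np.hstack([cv2.resize(x,None,fx=2,fy=2,interpolation=2) for x in (a,b)])[:,:,::-1])
E
```

```text
7.35 [ 0.67911604 -0.03145364  0.22213222] 0.11238192126530946 -27.01906350379716 [-0.09008046  0.237003   -0.94409487] [-1.21699848e-01  4.82757881e-01  1.40592914e+00  1.29052397e-04
  1.25213429e+00 -1.21634117e+00]
```

View pics/f.png

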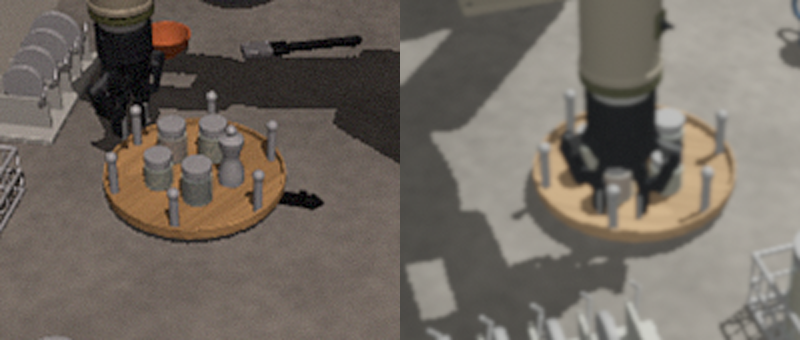

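The mill now stands near the pointer. I centre the gap on the post, lift straight up and go back for an overhead check.

carry_out:
  moves:
    - [[0, 0, 0], [-4, 0, 0], 0.58]
    - [[0, 0, 0], [-8, 0, 0], 0.58]
    - [[0, 0, 0], [-8, -20, 0], 0.58]
    - [[0, 0, 0], [-8, -65, 0], 0.58]
    - [[0, 0, 0], [-8, -110, 0], 0.58]

```text
clock: 8.0
tool_pos: [0.6744, -0.0392, 0.3313]
eef_rot: [0.605, -0.603, -0.367, 0.369]
contact_force: [0.4, -0.2, 1.2]
finger_gap: 0.422
```

carry_out:
  moves:
    - [[0, 8, 0], [0, -40, 0], 0.58]
    - [[0, 16, 0], [-10, -70, -5], 0.58]
    - [[0, 24, 0], [-25, -70, -10], 0.58]
    - [[0, 32, 0], [-35, -70, -15], 0.58]
    - [[0, 40, 0], [-50, -70, -20], 0.58]

```text
clock: 8.5
tool_pos: [0.6699, -0.0929, 0.4022]
eef_rot: [-0.694, 0.694, 0.137, -0.137]
contact_force: [0.4, -0.5, -0.5]
finger_gap: 0.418
```

```bash
python3 st.py; python3 - <<'E'
from cell import imaging
import cv2
from h import *
p=imaging.get_image("wrist");cv2.imwrite("pics/g.png",p["image"][:,:,::-1])
np.savez("w.npz",**{k:p[k] for k in "KRt"})
for q in("mill","front_mark"):print(q,[(d["box"],d["conf"]) for d in imaging.recognise(p,q)])
E
```

```text
8.5 [ 0.66990313 -0.09290585  0.40215363] 0.14464074499246482 -51.06228131852286 [ 0.42456333 -0.52517241 -0.50248188] [-2.13623715e-01  3.37454341e-01  1.25365797e+00  1.42184657e-04
  1.54978225e+00 -6.04041938e-01]
mill [([190.4, 1.1, 57.2, 26.9], 0.56), ([128.2, 0.0, 280.3, 155.0], 0.26)]
front_mark [([130.3, 0.7, 280.2, 155.9], 0.31)]
```

View pics/g.png

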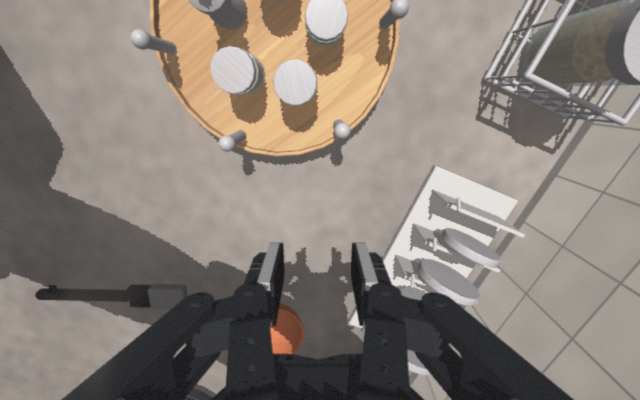

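The picture shows the tray half out of frame because I drifted to −y. I move to the original viewpoint.

carry_out:
  moves:
    - [[0, 8, 0], [-10, 0, 35], 0.58]
    - [[0, 16, 0], [-20, 0, 70], 0.58]
    - [[0, 23, 0], [-31, 0, 106], 0.58]
    - [[0, 23, 0], [-31, 0, 106], 0.58]
    - [[0, 23, 0], [-31, 0, 106], 0.58]

```text
clock: 9.15
tool_pos: [0.6002, -0.0052, 0.402]
eef_rot: [-0.707, 0.707, 0.001, -0.0]
contact_force: [2.2, 0.6, 0.2]
finger_gap: 0.423
```

```bash
python3 st.py; python3 - <<'E'
from cell import imaging
import cv2
from h import *
p=imaging.get_image("wrist");cv2.imwrite("pics/i.png",p["image"][:,:,::-1])
np.savez("w.npz",**{k:p[k] for k in "KRt"})
for q in("mill","front_mark"):print(q,[(d["box"],d["conf"]) for d in imaging.recognise(p,q)])
E
```

```text
9.15 [ 0.60018707 -0.00523149  0.40199041] 0.03264191679478771 -49.528069075539776 [2.17733357 0.61391798 0.15528933] [-9.41344519e-02  1.31823802e-01  1.49156710e+00  3.42556582e-05
  1.51762838e+00 -9.50556355e-02]
mill [([220.8, 129.8, 50.1, 37.7], 0.74)]
front_mark [([151.6, 121.4, 36.3, 28.2], 0.97), ([407.9, 370.4, 5.7, 16.0], 0.2)]
```

View pics/i.png

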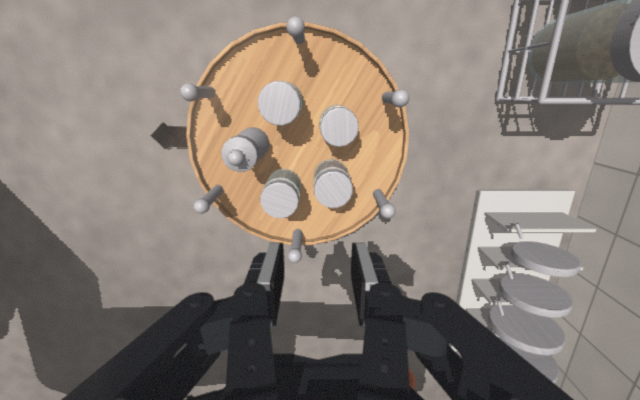

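Now the mill's ball is at (236,157), the pointer tip at (151,135) and the balls at (296,24), (189,92), (201,206), (295,256), (387,211), (401,98).

```bash
python3 - <<'E'
from h import *
p=np.load("w.npz")
v,e,P=fit(p,[(296,24),(189,92),(201,206),(295,256),(387,211),(401,98)]);c=v[:2]
tip=ray(p,(151,135),.006);m=ray(p,(236,157),.107);m2=ray(p,(241,153),.098)
print(v,np.degrees(v[2]),e,tip,np.hypot(*(tip-c)),m,m2)
for cc in (c,[.579,.0196]):
  d=(tip-cc)/np.hypot(*(tip-cc))
  for q in(m,m2):print("along",(q-cc)@d,"side",d[0]*(q-cc)[1]-d[1]*(q-cc)[0],np.degrees(np.arctan2(*(q-cc)[::-1])-np.arctan2(*(tip-cc)[::-1])))
E
```

```text
[0.57919869 0.01892689 0.49533923] 28.380847062001642 0.0022404749427515913 [0.40193389 0.0283592 ] 0.177515567457281 [0.52876737 0.02310884] [0.5312312  0.02491184]
along 0.050582284399933806 side -0.0014963727710589209 -1.6944835116498145
along 0.04821773433616216 side -0.0034277407835363433 -4.066247558414638
along 0.050344645846380334 side -0.0010226585158578812 -1.1636979215628607
along 0.04797290455305479 side -0.002945188786422692 -3.5131364414031228
```

The mill is 1–3.5 mm off the pointer's line (limit 12 mm) and 50 mm out from the axis. The robot is clear, so I hold still briefly, confirm the tray is at rest and hand in.

carry_out:
  moves:
    - [[0, 0, 0], [0, 0, 0], 0.58]
    - [[0, 0, 0], [0, 0, 0], 0.58]
    - [[0, 0, 0], [0, 0, 0], 0.58]

```text
clock: 9.6
tool_pos: [0.6008, -0.007, 0.4015]
eef_rot: [0.707, -0.707, 0.002, -0.002]
contact_force: [0.2, 0.9, -0.1]
finger_gap: 0.422
```

```bash
python3 - <<'E'
from cell import imaging,bot
import cv2,numpy as np
a=cv2.imread("pics/i.png")[:,:,::-1].astype(int);b=imaging.get_image("wrist")["image"].astype(int)
print("mean diff on tray",np.abs(a-b)[20:260,185:410].mean())
print([d["box"] for d in imaging.recognise(imaging.get_image("wrist"),"mill")])
print(bot.finish_job())
E
```

```text
mean diff on tray 6.499765432098766
[]
the job is handed in; nothing more can be done
None
```

The mill now stands at the front, and I handed the job in at about 9.7 s of the 51 s allowed. I lowered the part-open gripper over one finger post and pushed the carousel about 134° counter-clockwise. Then I centred the gap on the post and lifted straight off.

- **Mill position:** the last overhead measurement put the mill's centre 1–3.5 mm off the pointer's line (limit 12 mm). It is about 50 mm from the axis, on the pointer's side.
- **Mill and jars:** all five stood upright on the tray in that overhead view. The forces reported during the push stayed below about 2 N.
- **At rest:** this check was inconclusive. The before-and-after picture difference was 6.5 grey levels, but the camera itself had moved about 2 mm between the two pictures. The network also missed the mill in the final picture, so I have no second reading of its position. The tray had been left alone for about 2 s by then, and its bearing is stiff.
- **Bystanders:** I did not measure these again at the end. The gripper's path stayed clear of them.

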